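Hand-check the tube rotator before a run

TASK

The pH electrode arm was left standing over the tube rotator: take the arm by its bar (not by the fragile electrode) and swing it clear until the electrode hangs over the mouth of its storage beaker, leaving the disc alone until then. Then, to check that every tube passes freely, turn the rotator's tilted disc by hand clockwise (as seen facing it) through exactly one full turn, until the tall tube is back where it stood; guide the disc all the way round, do not flick it. Let go and leave the beaker, jar and bottles standing where they are.

Things in the scene. Friction and masses are not known exactly. Their poses are not given: they have to be found in the camera images.
- rotator: Fixed tube rotator (mixer). Origin: centre of the underside of its white base (240 x 170 x 50 mm); its -x is its front, facing roughly the robot, z up. On the base a grey motor between two aluminium cheeks carries a round grey disc on a tilted axis that points forward and up, 30 degrees from vertical: (-0.500, 0, 0.866) in this body's frame.
- disc_hub (a point): Centre of the disc (216 mm diameter, 6 mm thick), in its mid-plane, on its axis, 201 mm above the bench; fixed, same axes as rotator. A black nut 38 mm wide stands 21 mm above it. Six capped tubes stand in the disc parallel to its axis, evenly spaced at 80 mm radius: five short (white cap 21 mm wide, top 24 mm above the mid-plane) and one tall.
- tall_cap (a point): The tall tube, rigidly fixed in the disc at 80 mm radius: clear, 17 mm diameter, with a white cap 22 mm wide, 14 mm high, its top 50 mm above the disc's mid-plane. This point is on the tube's axis, 35 mm above the mid-plane (just under the cap); its frame's z is the disc axis. A firm grip on it drags rather than slips as the disc turns, so turn the hand with it and re-grip.
- disc (a joint): Turning angle of the disc, rad; grows clockwise as seen facing the disc from the robot, no stops. At 0 the tall tube is at the top of the slope; it starts within 1.2 rad of that, either way. Friction drag about 0.12 N m (1.5 N at the tubes) and it stays where it is left.
- stand: Fixed electrode stand beside the rotator: grey plate 120 x 120 x 14 mm with a steel post 14 mm diameter, 337 mm high. Origin: centre of the plate's underside, on the post's axis; its own -x points roughly to the beaker.
- boom_pivot (a point): Point on the post's axis about which the arm swings, 300 mm above the bench, at mid-height of the arm's bar; its x axis points along the bar.
- boom_grip (a point): Point at mid-height of the arm's straight aluminium bar, 190 mm from the pivot and 300 mm above the bench; a good place to hold it. The bar is 14 mm wide, 18 mm high and level; at its end, 258 mm from the pivot, a black holder (40 x 42 x 26 mm) carries the electrode. The frame's x axis points along the bar, away from the pivot.
- boom (a joint): Swing angle of the arm, rad; grows counter-clockwise seen from above, which is away from the disc and towards the beaker. Stops at -0.5 and 2.6. Starts between -0.1 and 0.2. Friction drag about 0.12 N m; it stays where it is left.
- electrode: Glass pH electrode, 12 mm diameter, hanging straight down from the arm's holder, 258 mm from the pivot, with a black head above; fragile. Origin: on its axis at the height of the bar (300 mm above the bench).
- electrode_tip (a point): Lower tip of the electrode, 105 mm below the bar's mid-height, 195 mm above the bench.
- beaker: Storage beaker of clear glass, loose, 66 mm outer diameter (70 at the lip), 80 mm high, wall 3 mm. It stands within about 10 mm of the circle on which the electrode swings. Origin: centre of its underside.
- beaker_rim (a point): Centre of the beaker's mouth, 80 mm above its underside.
- wash_bottle: Bystander: loose white wash bottle, 68 mm diameter, 190 mm high, with a spout. Origin: centre of its underside.
- amber_bottle: Bystander: loose brown glass bottle, 68 mm diameter, 150 mm high. Origin: centre of its underside.
- white_jar: Bystander: loose white jar, 48 mm diameter, 65 mm high. Origin: centre of its underside.
- ph_meter: Bystander: fixed grey bench pH meter, 210 x 200 mm, up to 75 mm high. Origin: centre of its underside.
There are look-alikes about, which are no part of the job. Several things have the shape of the beaker; the one meant has the colours described above.

How it is judged:
By the outcome, as a careful person would: the job done as asked, in the order asked, and still so for the second after the job is handed in, with the robot touching nothing.
It also fails if it takes over 72 s, if anything falls off the work surface, if the arm or the gripper's body presses on something with over 40 N, if the wrist force passes 120 N, or if a joint passes its speed limit or range.

ROBOT

A 6-joint arm with a two-finger parallel gripper is mounted at the origin on the work surface. World frame = base frame: x ahead of the robot, y to its left, z up, the work surface at z = 0. Lengths are in m, angles in rad, forces in N, time in s.
With the tool pointing down it reaches from about 0.3 to 0.825 m from the base axis. Payload 5.4 kg.
Tool frame: the origin (TCP) lies on the centre line of the jaws, within the pads' length; the fingertips stand 19 mm ahead of it and the grasp point (between the pads) is the TCP; z points along the fingers, x is the direction in which the jaws open and shut, and the axes are right-handed (so a half turn about z gives the same grasp; the last joint's range is limited). The gripper opens to 92 mm and grips with 3 to 60 N. Pads are 20 mm wide; open, the fingers measure 128 mm over their backs; the gripper's body (75 mm by 189 mm) begins 69 mm behind the grasp point.
Start: joints at [-1.371, 0.158, 1.597, -0, 1.386, -0.21], TCP at [0.229, -0.527, 0.234] pointing down, gripper open.
Joint ranges: [-2.91, 2.91], [-0.94, 2.29], [0.18, 2.7], [-1.29, 4.43], [0.17, 2.64], [-3, 3]. Speed limits (rad/s): [2.57, 2.57, 3.14, 3.14, 3.14, 3.14].

INTERFACE

Orientations are given as a unit quaternion [w, x, y, z].
In Python, from plant import telemetry, cams, hand_in gives the robot as it stands. The module is installed in compiled form; this text tells all that it offers.
- The arm moves only by the tool move_arm, never from a script. Its argument "targets" is a list that holds one entry, the list of rows, each a list of 6 numbers: the shift along the world's x, y, z in mm, then the turn, a rotation vector about the world's x, y, z in rad. A call has 1 to 12 rows; each row is the pose to reach, as a shift and turn from the pose measured when the call began; what a row does not reach only later rows make up. A row lasts 1/10 s, in which the tool goes at most 50 mm and 8.59 degrees, less where a joint would pass 70% of its speed; a pose out of reach is approached as far as the arm can. A call with a gripper value outside its range is refused whole. "hand" is the opening, from 0 (shut) to 1 (fully open), set as the call begins (left out, the last holds). The fingers move at their own pace and stop on an object; the grip force is fixed at half the most. Time passes only in rows, so rows that repeat a pose let the fingers close. It gives the time, the measured TCP pose, the force and the opening at its end, in the units of the state.
- telemetry.state(): the state, without advancing time (a new reading comes with each control period).
- cams.snapshot(name): name is "scene" or "top"; returns the picture (400x640x3 uint8, blue, green, red); there is no depth.
- cams.camera_model(name): a dict with "mtx" (3x3 intrinsics, pixels), "T" (4x4, takes a point from camera to world coordinates). Camera axes: x right, y down, z forward; pixel columns grow to the right and rows downward; lengths in m; the calibration is good to about 2 mm. A picture is of the moment at which its call begins. camera_model takes no time and is no camera call.
- hand_in(): hands the job in, once; it reports no verdict.
The state is a dict: "clock": time; "joint_pos": joint angles; "joint_vel": joint speeds; "tau": joint torques, N m; "eef_pos": TCP position; "tool_rot": TCP orientation; "wrist_force": force on the tool from outside, world axes, zero at the start; "ft_torque": the same for the moment, N m; "grip_width": finger opening in m.
Only numpy, scipy, OpenCV 4.12 (cv2) and the standard library are available. Lean on these libraries where they do the work, as an engineer would, in place of code of your own. Each camera call takes 0.05 s, during which the arm holds its last target. There are 200 camera calls.

## Working session

There is one attempt and no reset: what is moved stays moved. The work goes in short steps, Python scripts to look and compute and a tool call to move; the robot and the scene stay as the last step left them, time stands still between calls to the robot, and variables do not carry over. Pictures are saved under pics/ and viewed, on a budget of 10 in all, crops included, one or two more only if the job needs it, and the job is handed in when it is done.

Besides the shell and the picture viewer there is one more tool, called after "Call:" in YAML: its name, and indented under it one key for each argument. move_arm: Moves the arm, as the interface text tells. Its arguments: {"type":"object","properties":{"targets":{"type":"array"},"hand":{"type":"number"}},"required":["targets"]}

```bash
mkdir -p pics; python3 - <<'E'
from plant import telemetry, cams
import cv2, numpy as np
for n in ("scene","top"):
    im=cams.snapshot(n); cv2.imwrite(f"pics/{n}0.png",im)
    m=cams.camera_model(n); print(n,np.round(m["mtx"],1).tolist(),np.round(m["T"],3).tolist())
print(telemetry.state())
E
```

```text
scene [[414.1, 0.0, 316.0], [0.0, 414.1, 201.3], [0.0, 0.0, 1.0]] [[0.731, 0.456, -0.508, 1.307], [0.683, -0.499, 0.534, -0.836], [-0.01, -0.737, -0.676, 1.171], [0.0, 0.0, 0.0, 1.0]]
top [[483.6, 0.0, 315.1], [0.0, 483.6, 200.2], [0.0, 0.0, 1.0]] [[0.025, -0.996, 0.084, 0.451], [-1.0, -0.024, 0.008, -0.072], [-0.006, -0.084, -0.996, 1.634], [0.0, 0.0, 0.0, 1.0]]
{'clock': 0.1, 'joint_pos': array([-1.37111628e+00,  1.59021598e-01,  1.59810396e+00,  1.83339461e-05,
        1.38623589e+00, -2.10096538e-01]), 'joint_vel': array([-0.00031345, -0.00293057, -0.00217201,  0.00046712,  0.00033552,
       -0.00078973]), 'tau': array([-1.44080026e-03, -3.86503494e+01, -3.22961926e+01,  7.02191005e-02,
        3.40008200e-02, -4.76403932e-05]), 'eef_pos': array([ 0.22895922, -0.52685322,  0.23269856]), 'tool_rot': array([-6.34951120e-04,  8.36181865e-01, -5.48451553e-01, -6.15695433e-04]), 'wrist_force': array([-0.25270286,  0.59295529,  0.36724465]), 'ft_torque': array([-0.01391221, -0.03038215,  0.00639135]), 'grip_width': 0.09193714103732459}
```

View pics/scene0.png

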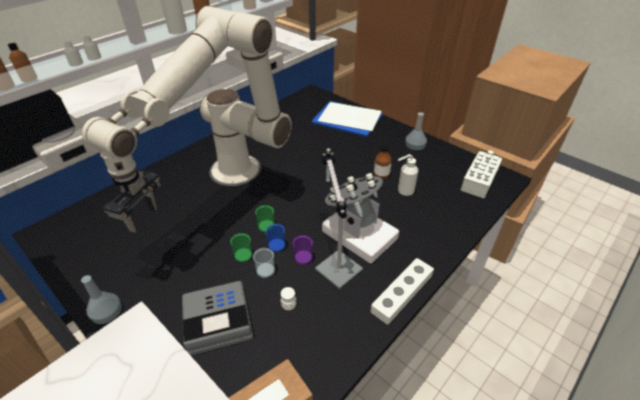

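View pics/top0.png

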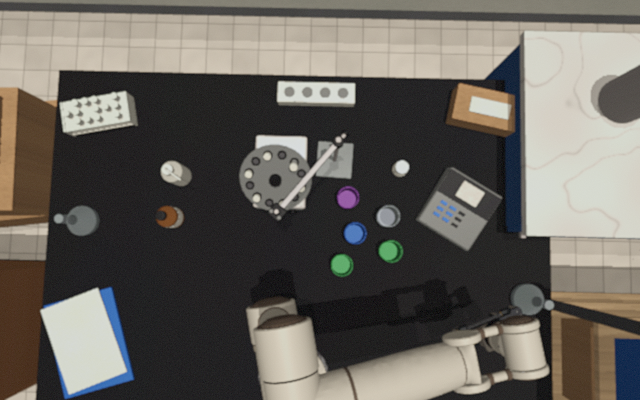

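The scene view shows the boom standing over the rotator disc. In the top view the disc nut is at (275,180), the holder at (277,211) and the post top near (340,138). The beaker-shaped objects are purple (347,197), clear/grey (388,215), blue (355,233), and green (390,251) and (342,265). The uncoloured one at (388,215) fits "clear glass". I'll confirm it in an enlarged crop.

```bash
cat > h.py <<'E'
from plant import telemetry, cams
import cv2, numpy as np
from scipy.spatial.transform import Rotation as R
def ray(n,uv):
    m=cams.camera_model(n);d=m["T"][:3,:3]@np.linalg.inv(m["mtx"])@[uv[0],uv[1],1];return m["T"][:3,3],d
def onz(n,uv,z):
    o,d=ray(n,uv);return o+d*(z-o[2])/d[2]
def proj(n,p):
    m=cams.camera_model(n);q=m["mtx"]@(m["T"][:3,:3].T@(np.asarray(p)-m["T"][:3,3]));return q[:2]/q[2]
def crop(n,x,y,w,h,s,f):
    im=cams.snapshot(n)[y:y+h,x:x+w];cv2.imwrite(f,cv2.resize(im,None,fx=s,fy=s,interpolation=cv2.INTER_CUBIC))
E
python3 - <<'E'
from h import *
crop("top",225,120,200,150,4,"pics/c1.png")
crop("scene",220,140,200,150,4,"pics/c2.png")
for nm,uv,z in [("hub nut",(275,180),.22),("plate",(335,160),.014),("post",(340,138),.337),("holder",(277,211),.31),("beaker",(388,215),.08),("rotbase",(281,137),.05)]:
    print(nm,np.round(onz("top",uv,z),3))
E
```

```text
hub nut [0.627 0.059 0.22 ]
plate [ 0.726 -0.123  0.014]
post [ 0.732 -0.125  0.337]
holder [0.53  0.043 0.31 ]
beaker [ 0.54  -0.295  0.08 ]
rotbase [0.793 0.059 0.05 ]
```

View pics/c1.png

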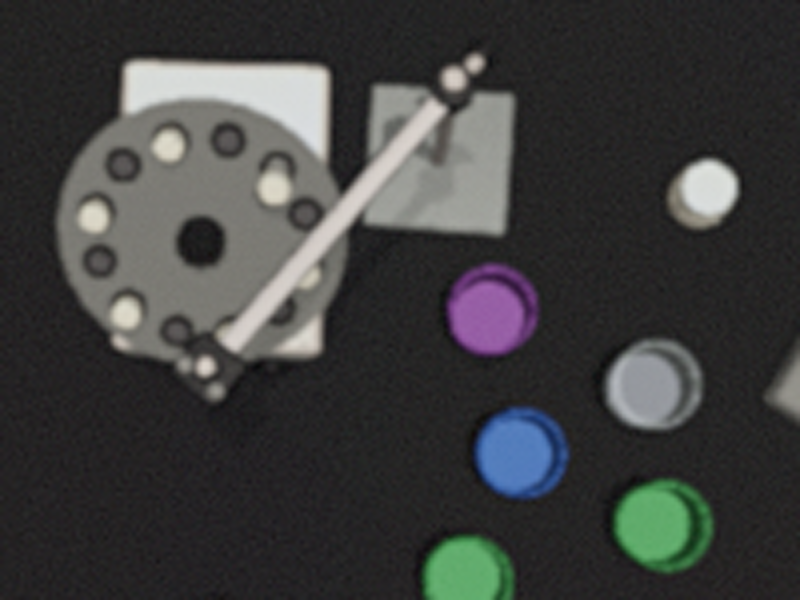

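View pics/c2.png

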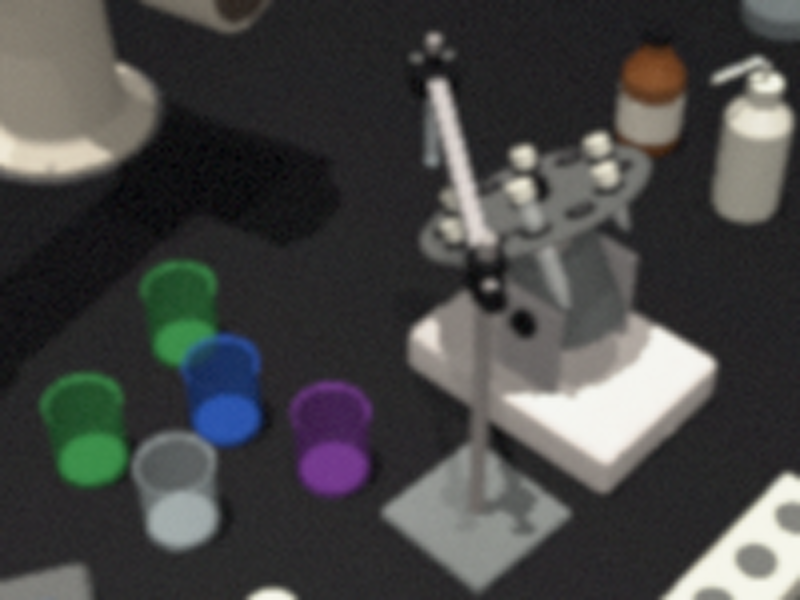

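The crops confirm it. The clear grey beaker is the one meant, with its mouth at top (388.3,216.2) and scene (264,254.5); the other four are tinted. The tall cap is at top (293.8,166.8) and scene (350.3,186.8), and the bar runs from the post at (338.2,139.5) to the electrode head at (276.3,211.5).

```bash
cat > fit.py <<'E'
from h import *
from scipy.optimize import least_squares
def frame(yaw):
    c,s=np.cos(yaw),np.sin(yaw);Z=np.array([[c,-s,0],[s,c,0],[0,0,1]])
    return Z@[.866,0,.5],Z@[0,-1.,0],Z@[-.5,0,.866]
def pt(p,th,h,r=.08):
    u,v,a=frame(p[2]);return np.array([p[0],p[1],.201])+r*(np.cos(th)*u+np.sin(th)*v)+h*a
E
python3 - <<'E'
from fit import *
T=lambda x,y:(225+x/4,120+y/4); S=lambda x,y:(220+x/4,140+y/4)
c=lambda n,f,uv:(n,f,uv)
k=np.pi/3
def res(p):
    r=[]
    def add(n,P,uv): r.extend(proj(n,P)-np.array(uv))
    add("top",pt(p,0,.021,0),T(200,241))
    add("top",pt(p,p[3],.05),T(275,186)); add("scene",pt(p,p[3],.044),S(521,188))
    for i,uv in [(-1,T(169,145)),(-2,T(95,215)),(-3,T(127,312))]: add("top",pt(p,p[3]+i*k,.022),uv)
    for i,uv in [(-1,S(523,157)),(-2,S(597,146)),(-3,S(605,174)),]: pass
    return r
s=least_squares(res,[.63,.06,0,.7]);print("hub,yaw,th",s.x,np.round(s.fun,1))
for i in range(6): print(i,(proj("scene",pt(s.x,s.x[3]+i*k,.02 if i else .044))-[220,140])*4)
a,b=onz("top",T(125,62),.05),onz("top",T(330,67),.05);d=a-b;print("base yaw",np.arctan2(-d[0],d[1]))
print("tall",pt(s.x,s.x[3],.04))
def tri(obs):
    return least_squares(lambda P:np.concatenate([proj(n,P)-uv for n,uv in obs]),[.6,0,.2])
for nm,o in [("beaker rim",[("top",(388.3,216.2)),("scene",(264,254.5))]),("post top",[("top",(338.2,139.5)),("scene",S(488,243))]),("head",[("top",(276.3,211.5)),("scene",S(433,42))])]:
    q=tri(o);print(nm,np.round(q.x,4),np.round(q.fun,1))
E
```

```text
hub,yaw,th [ 0.63611559  0.05833457 -0.03059663  0.73968536] [ 0.1  0.3 -0.6 -0.1 -0.8  0.5 -0.3 -0.4 -0.2  0.1  0.2 -0.2]
0 [517.71277541 189.80920674]
1 [449.51665433 226.1084753 ]
2 [448.42859489 195.95899408]
3 [517.65361344 156.8839748 ]
4 [592.35676866 144.37140838]
5 [601.03860539 172.24810839]
base yaw -0.001006696665230079
tall [0.66562714 0.00348165 0.26518723]
beaker rim [ 0.5379 -0.2936  0.0821] [-0.7 -0.6 -0.9  0. ]
post top [ 0.73   -0.1192  0.3317] [-0.4 -0.5 -0.7  0.1]
head [0.5287 0.0435 0.3331] [-0.4 -0.4 -0.7  0.1]
```

Call:
move_arm:
  targets:
    - [[0, 0, 50, 0, 0, 0], [0, 0, 100, 0, 0, -0.1], [0, 0, 150, 0, 0, -0.2], [30, 40, 190, 0, 0, -0.3], [60, 80, 200, 0, 0, -0.4], [90, 120, 200, 0, 0, -0.5], [120, 160, 200, 0, 0, -0.6], [150, 200, 200, 0, 0, -0.7], [175, 240, 200, 0, 0, -0.8], [200, 280, 200, 0, 0, -0.9], [225, 320, 200, 0, 0, -1.0], [250, 350, 200, 0, 0, -1.1]]
  hand: 0.6

```text
clock: 1.4
eef_pos: [0.4797, -0.1746, 0.4332]
tool_rot: [0.001, -0.425, 0.905, 0.0]
wrist_force: [0.4, -0.9, 0.5]
grip_width: 0.0553
```

Call:
move_arm:
  targets:
    - [[25, 40, 0, 0, 0, 0], [50, 80, -5, 0, 0, 0], [75, 125, -10, 0, 0, 0.01], [95, 165, -20, 0, 0, 0.01], [102, 175, -40, 0, 0, 0.01], [102, 175, -65, 0, 0, 0.01], [102, 175, -65, 0, 0, 0.01]]

```text
clock: 2.1
eef_pos: [0.5802, 0.0014, 0.3639]
tool_rot: [-0.002, -0.43, 0.903, 0.002]
wrist_force: [-1.0, -0.2, -0.1]
grip_width: 0.055
```

```bash
python3 - <<'E'
from h import *
s=telemetry.state();print(s["eef_pos"],s["joint_pos"])
a=cams.snapshot("scene")[120:240,270:430];b=cams.snapshot("top")[120:240,240:400]
cv2.imwrite("pics/g1.png",cv2.resize(np.vstack([a,b]),None,fx=2.5*1,fy=2.5,interpolation=cv2.INTER_CUBIC))
E
```

```text
[0.58024263 0.0013824  0.36385264] [-2.06203176e-01  1.26365252e-01  1.37904683e+00  8.43127866e-04
  1.64296404e+00  2.04692834e+00]
```

View pics/g1.png

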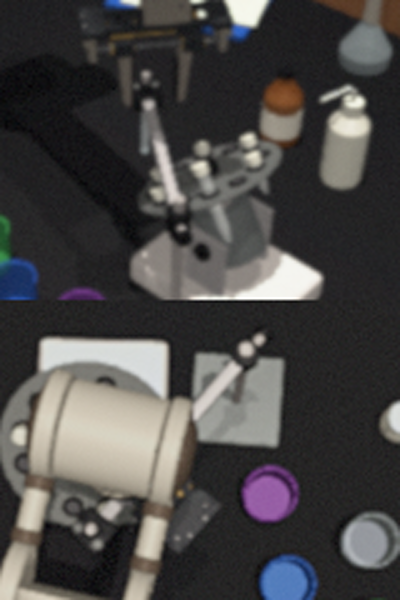

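The open fingers straddle the bar: in the crop the tips are at (127,104) and (185,100), with the bar at about (155,130) between them. I'll descend and grip.

Call:
move_arm:
  targets:
    - [[1, -1, -25, 0, 0, 0], [1, -1, -50, 0, 0, 0], [1, -1, -64, 0, 0, 0], [1, -1, -64, 0, 0, 0]]

```text
clock: 2.6
eef_pos: [0.5818, -0.001, 0.3033]
tool_rot: [-0.001, -0.429, 0.903, 0.001]
wrist_force: [-1.0, -0.4, -0.4]
grip_width: 0.0548
```

Call:
move_arm:
  targets:
    - [[0, 0, 0, 0, 0, 0], [0, 0, 0, 0, 0, 0], [0, 0, 0, 0, 0, 0], [0, 0, 0, 0, 0, 0], [0, 0, 0, 0, 0, 0], [0, 0, 0, 0, 0, 0]]
  hand: 0

```text
clock: 3.2
eef_pos: [0.582, -0.0009, 0.3037]
tool_rot: [-0.0, -0.429, 0.903, 0.001]
wrist_force: [-0.0, 0.7, 1.4]
grip_width: 0.0139
```

```bash
python3 - <<'E'
from h import *
s=telemetry.state();p=s["eef_pos"];print(p,s["wrist_force"],s["grip_width"])
c=np.array([.730,-.119]);d=p[:2]-c;print("r",np.hypot(*d),"bearing",np.degrees(np.arctan2(d[1],d[0])))
r=np.hypot(*d);b=np.arctan2(d[1],d[0])
for i in range(1,25):
    a=1.417*i/24;q=c+r*np.array([np.cos(b+a),np.sin(b+a)])-p[:2];print(i,np.round(q*1e3).tolist(),round(a,2))
E
```

```text
[ 0.58202219 -0.00089696  0.30367311] [-0.03385035  0.70854799  1.39272616] 0.013863892654758006
r 0.1893297627198934 bearing 141.40617230397507
1 [-7.0, -9.0] 0.06
2 [-13.0, -18.0] 0.12
3 [-18.0, -28.0] 0.18
4 [-24.0, -38.0] 0.24
5 [-28.0, -48.0] 0.3
6 [-32.0, -59.0] 0.35
7 [-35.0, -69.0] 0.41
8 [-38.0, -80.0] 0.47
9 [-39.0, -91.0] 0.53
10 [-41.0, -102.0] 0.59
11 [-41.0, -114.0] 0.65
12 [-41.0, -125.0] 0.71
13 [-41.0, -136.0] 0.77
14 [-39.0, -147.0] 0.83
15 [-37.0, -158.0] 0.89
16 [-34.0, -169.0] 0.94
17 [-31.0, -179.0] 1.0
18 [-27.0, -190.0] 1.06
19 [-23.0, -200.0] 1.12
20 [-18.0, -210.0] 1.18
21 [-12.0, -220.0] 1.24
22 [-6.0, -229.0] 1.3
23 [1.0, -238.0] 1.36
24 [9.0, -246.0] 1.42
```

Call:
move_arm:
  targets:
    - [[-7, -9, 0, 0, 0, 0.06], [-13, -18, 0, 0, 0, 0.12], [-18, -28, 0, 0, 0, 0.18], [-24, -38, 0, 0, 0, 0.24], [-28, -48, 0, 0, 0, 0.3], [-32, -59, 0, 0, 0, 0.35], [-35, -69, 0, 0, 0, 0.41], [-38, -80, 0, 0, 0, 0.47], [-39, -91, 0, 0, 0, 0.53], [-41, -102, 0, 0, 0, 0.59], [-41, -114, 0, 0, 0, 0.65], [-41, -125, 0, 0, 0, 0.71]]

```text
clock: 4.4
eef_pos: [0.5411, -0.1256, 0.3037]
tool_rot: [-0.0, 0.717, -0.697, -0.001]
wrist_force: [0.8, 2.6, -0.1]
grip_width: 0.0134
```

```bash
python3 - <<'E'
from h import *
s=telemetry.state();p=s["eef_pos"];print(p,s["wrist_force"],s["grip_width"])
c=np.array([.730,-.119]);d=p[:2]-c;r=np.hypot(*d);b=np.arctan2(d[1],d[0]);print("r",r,np.degrees(b))
t=np.arctan2(-.1746,-.1921)+2*np.pi; b=b%(2*np.pi);print("remaining",t-b)
for i in range(1,13):
    a=(t-b)*i/12;q=c+.1893*np.array([np.cos(b+a),np.sin(b+a)])-p[:2];print(i,np.round(q*1e3).tolist(),round(a,2))
E
```

```text
[ 0.54113359 -0.12564034  0.30368747] [ 0.75966394  2.57639715 -0.05975777] 0.013378655190991436
r 0.1889831115497905 -177.98637033745848
remaining 0.7025669414833016
1 [0.0, -11.0] 0.06
2 [2.0, -22.0] 0.12
3 [4.0, -33.0] 0.18
4 [6.0, -44.0] 0.23
5 [10.0, -54.0] 0.29
6 [14.0, -65.0] 0.35
7 [18.0, -75.0] 0.41
8 [23.0, -85.0] 0.47
9 [29.0, -94.0] 0.53
10 [35.0, -103.0] 0.59
11 [42.0, -112.0] 0.64
12 [49.0, -121.0] 0.7
```

Call:
move_arm:
  targets:
    - [[0, -11, 0, 0, 0, 0.06], [2, -22, 0, 0, 0, 0.12], [4, -33, 0, 0, 0, 0.18], [6, -44, 0, 0, 0, 0.23], [10, -54, 0, 0, 0, 0.29], [14, -65, 0, 0, 0, 0.35], [18, -75, 0, 0, 0, 0.41], [23, -85, 0, 0, 0, 0.47], [29, -94, 0, 0, 0, 0.53], [35, -103, 0, 0, 0, 0.59], [42, -112, 0, 0, 0, 0.64], [49, -121, 0, 0, 0, 0.7]]

```text
clock: 5.6
eef_pos: [0.591, -0.2453, 0.3037]
tool_rot: [-0.001, 0.914, -0.406, -0.001]
wrist_force: [3.0, 7.3, 0.5]
grip_width: 0.0139
```

Call:
move_arm:
  targets:
    - [[0, 0, 0, 0, 0, 0], [0, 0, 0, 0, 0, 0]]

```text
clock: 5.8
eef_pos: [0.5909, -0.2451, 0.3037]
tool_rot: [-0.001, 0.914, -0.406, -0.001]
wrist_force: [-0.9, 1.5, 0.6]
grip_width: 0.0138
```

```bash
python3 - <<'E'
from h import *
s=telemetry.state();p=s["eef_pos"];print(p,s["wrist_force"],s["joint_pos"])
a=cams.snapshot("scene")[130:290,210:410];b=cams.snapshot("top")[120:280,280:480]
cv2.imwrite("pics/b1.png",cv2.resize(np.hstack([a,b]),None,fx=2,fy=2,interpolation=cv2.INTER_CUBIC))
c=np.array([.730,-.119]);d=p[:2]-c;d/=np.hypot(*d);e=c+.258*d;print("electrode",e, proj("scene",[*e,.195]),proj("top",[*e,.33]))
E
```

```text
[ 0.59094387 -0.24507987  0.30367552] [-0.87812045  1.51907592  0.63881167] [-0.58268953  0.29329272  1.30211162  0.00211684  1.54943701  0.25448626]
electrode [ 0.53886658 -0.29229748] [260.21113139 231.77502264] [400.37969506 210.43717251]
```

View pics/b1.png

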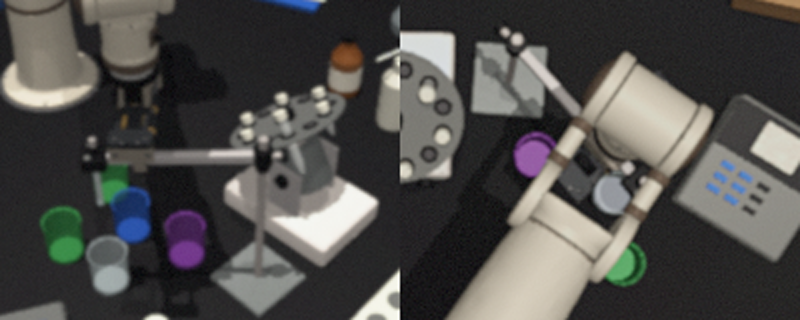

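The scene crop shows the electrode tip at full-frame (260.5,231.5), against a predicted (260.2,231.8), hanging over the clear beaker's mouth. All beakers are in place. I'll release and lift.

Call:
move_arm:
  targets:
    - [[0, 0, 0, 0, 0, 0], [0, 0, 0, 0, 0, 0], [0, 0, 0, 0, 0, 0], [0, 0, 0, 0, 0, 0], [0, 0, 30, 0, 0, 0], [0, 0, 70, 0, 0, 0], [0, 0, 110, 0, 0, 0], [0, 0, 130, 0, 0, 0]]
  hand: 0.6

```text
clock: 6.7
eef_pos: [0.5912, -0.2453, 0.4384]
tool_rot: [-0.001, 0.914, -0.407, 0.002]
wrist_force: [-0.4, -0.6, -0.0]
grip_width: 0.0549
```

```bash
cat >> fit.py <<'E'
P=np.array([.636,.0583,-.015,.74])
def tool(th,sg=-1,p=P):
    u,v,a=frame(p[2]);x=sg*(-np.sin(th)*u+np.cos(th)*v);z=-a;return R.from_matrix(np.c_[x,np.cross(z,x),z])
def cur():
    s=telemetry.state();q=s["tool_rot"];return s["eef_pos"],R.from_quat([q[1],q[2],q[3],q[0]]),s
def delta(pos,rot):
    p,r,s=cur();return np.round((pos-p)*1e3,1),np.round((rot*r.inv()).as_rotvec(),3)
E
python3 - <<'E'
from fit import *
print(cur()[2]["eef_pos"],cur()[2]["joint_pos"])
for h in (.12,.04): print(h,delta(pt(P,P[3],h),tool(P[3])))
print(delta(pt(P,P[3],.12),tool(P[3],1)))
E
```

```text
[ 0.59123393 -0.24528056  0.4383911 ] [-0.58272461  0.29380869  1.04231252  0.00222216  1.80232431  0.25532994]
0.12 (array([  35.1,  249.8, -103.9]), array([-0.441, -0.388,  1.611]))
0.04 (array([  75.1,  249.2, -173.2]), array([-0.441, -0.388,  1.611]))
(array([  35.1,  249.8, -103.9]), array([ 0.385, -0.425, -1.45 ]))
```

Call:
move_arm:
  targets:
    - [[0, 20, 0, -0.037, -0.032, 0.134], [0, 40, 0, -0.073, -0.065, 0.269], [0, 62, 0, -0.11, -0.097, 0.403], [0, 85, 0, -0.147, -0.129, 0.537], [5, 110, 0, -0.184, -0.162, 0.671], [10, 135, 0, -0.22, -0.194, 0.806], [15, 160, 0, -0.257, -0.226, 0.94], [20, 185, 0, -0.294, -0.259, 1.074], [25, 205, 0, -0.331, -0.291, 1.208], [30, 225, -10, -0.367, -0.323, 1.343], [35, 240, -25, -0.404, -0.356, 1.477], [35, 250, -40, -0.441, -0.388, 1.611]]

```text
clock: 7.9
eef_pos: [0.6264, 0.0061, 0.3983]
tool_rot: [0.107, 0.885, 0.386, 0.237]
wrist_force: [0.1, -0.3, -0.9]
grip_width: 0.0551
```

```bash
python3 - <<'E'
from fit import *
print(cur()[2]["eef_pos"],cur()[2]["joint_pos"])
for h in (.12,.04): print(h,delta(pt(P,P[3],h),tool(P[3])))
E
```

```text
[0.62638808 0.00606009 0.39828844] [-0.2389804  -0.16152109  1.67565959  0.12615745  1.11608197 -1.08789018]
0.12 (array([ -0. ,  -1.6, -63.8]), array([ 0.002,  0.002, -0.007]))
0.04 (array([  40. ,   -2.2, -133.1]), array([ 0.002,  0.002, -0.007]))
```

Call:
move_arm:
  targets:
    - [[0, -2, -30, 0, 0, 0], [0, -2, -60, 0, 0, 0], [10, -2, -81, 0, 0, -0.007], [10, -2, -81, 0, 0, -0.007]]

```text
clock: 8.3
eef_pos: [0.6348, 0.0044, 0.3126]
tool_rot: [0.105, 0.887, 0.383, 0.234]
wrist_force: [-0.5, 0.3, 0.5]
grip_width: 0.0546
```

```bash
python3 - <<'E'
from fit import *
print(delta(pt(P,P[3],.04),tool(P[3])))
a=cams.snapshot("scene")[100:260,260:460];b=cams.snapshot("top")[110:270,220:420]
cv2.imwrite("pics/d1.png",cv2.resize(np.hstack([a,b]),None,fx=2,fy=2,interpolation=cv2.INTER_CUBIC))
E
```

```text
(array([ 31.5,  -0.5, -47.5]), array([ 0.   , -0.005,  0.   ]))
```

View pics/d1.png

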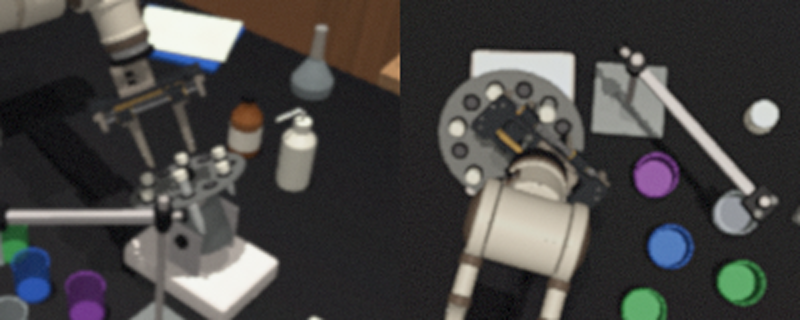

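The fingers straddle the tall cap: in the scene crop the tips are at (150,160) and (193,150), with the cap at (181,159). The boom stands over the clear beaker in the top view. I'll descend along the axis and grip.

Call:
move_arm:
  targets:
    - [[10, 0, -16, 0, 0, 0], [21, 0, -32, 0, 0, 0], [31, 0, -47, 0, 0, 0], [31, 0, -47, 0, 0, 0]]

```text
clock: 8.8
eef_pos: [0.6675, 0.004, 0.2704]
tool_rot: [0.107, 0.886, 0.383, 0.236]
wrist_force: [-0.2, -0.3, -0.7]
grip_width: 0.0553
```

Call:
move_arm:
  targets:
    - [[0, 0, 0, 0, 0, 0], [0, 0, 0, 0, 0, 0], [0, 0, 0, 0, 0, 0], [0, 0, 0, 0, 0, 0], [0, 0, 0, 0, 0, 0]]
  hand: 0

```text
clock: 9.3
eef_pos: [0.6676, 0.0036, 0.2713]
tool_rot: [0.108, 0.886, 0.383, 0.236]
wrist_force: [-2.6, -1.9, 2.9]
grip_width: 0.0208
```

```bash
cat >> fit.py <<'E'
def theta(p=P):
    q=cur()[0]-[p[0],p[1],.201];u,v,a=frame(p[2]);return np.arctan2(q@v,q@u),np.hypot(q@u,q@v),q@a
def arc(th0,n=12,st=.09,h=None):
    # circle rows relative to the current pose, starting at angle th0
    p=cur()[0];u,v,a=frame(P[2]);t,r,hh=theta()
    for i in range(1,n+1):
        al=st*i;d=(pt(P,t+al,hh,r)-p)*1e3;print([*np.round(d).astype(int).tolist(),*np.round(-al*a,3).tolist()],end=", ")
    print()
E
python3 - <<'E'
from fit import *
s=cur()[2];print(theta(),s["wrist_force"],s["grip_width"],s["joint_pos"]); arc(0)
E
```

```text
(np.float64(0.708484071237243), np.float64(0.08331190739587974), np.float64(0.04465144866122574)) [-2.58727194 -1.87691469  2.88307413] 0.02079886034654128 [-0.22183433  0.00605165  1.76542373  0.13350646  0.85773571 -1.09929777]
[-5, -5, -3, 0.045, -0.001, -0.078], [-9, -10, -5, 0.09, -0.001, -0.156], [-15, -15, -8, 0.135, -0.002, -0.234], [-20, -19, -12, 0.18, -0.003, -0.312], [-26, -22, -15, 0.225, -0.003, -0.39], [-32, -24, -18, 0.27, -0.004, -0.468], [-39, -26, -22, 0.315, -0.005, -0.546], [-45, -28, -26, 0.36, -0.005, -0.624], [-51, -28, -29, 0.405, -0.006, -0.701], [-58, -28, -33, 0.45, -0.007, -0.779], [-64, -27, -37, 0.495, -0.007, -0.857], [-71, -26, -41, 0.54, -0.008, -0.935],
```

Call:
move_arm:
  targets:
    - [[-5, -5, -4, 0.045, -0.001, -0.078], [-9, -10, -7, 0.09, -0.001, -0.156], [-15, -15, -10, 0.135, -0.002, -0.234], [-20, -19, -14, 0.18, -0.003, -0.312], [-26, -22, -17, 0.225, -0.003, -0.39], [-32, -24, -20, 0.27, -0.004, -0.468], [-39, -26, -24, 0.315, -0.005, -0.546], [-45, -28, -28, 0.36, -0.005, -0.624], [-51, -28, -31, 0.405, -0.006, -0.701], [-58, -28, -35, 0.45, -0.007, -0.779], [-64, -27, -39, 0.495, -0.007, -0.857], [-71, -26, -43, 0.54, -0.008, -0.935]]

```text
clock: 10.5
eef_pos: [0.5968, -0.0226, 0.2303]
tool_rot: [-0.029, 0.957, -0.128, 0.258]
wrist_force: [-8.1, 1.2, 9.9]
grip_width: 0.0209
```

```bash
python3 - <<'E'
from fit import *
s=cur()[2];print(theta(),s["wrist_force"],s["grip_width"],s["joint_pos"]);print(delta(cur()[0],tool(theta()[0]))); arc(0)
E
```

```text
(np.float64(1.790656192611792), np.float64(0.08345504848200959), np.float64(0.044367677721629716)) [-8.14678294  1.22136894  9.9186811 ] 0.020942962517135906 [-0.31568186 -0.14990759  1.99534365  0.20333049  0.80088387 -0.1550307 ]
(array([0., 0., 0.]), array([-0.012,  0.001,  0.027]))
[-6, 2, -4, 0.045, -0.001, -0.078], [-12, 5, -7, 0.09, -0.001, -0.156], [-18, 8, -11, 0.135, -0.002, -0.234], [-24, 12, -14, 0.18, -0.003, -0.312], [-29, 16, -17, 0.225, -0.003, -0.39], [-34, 21, -20, 0.27, -0.004, -0.468], [-38, 27, -22, 0.315, -0.005, -0.546], [-42, 33, -25, 0.36, -0.005, -0.624], [-46, 39, -27, 0.405, -0.006, -0.701], [-49, 46, -28, 0.45, -0.007, -0.779], [-51, 53, -30, 0.495, -0.007, -0.857], [-53, 60, -31, 0.54, -0.008, -0.935],
```

Call:
move_arm:
  targets:
    - [[-6, 2, -4, 0.045, -0.001, -0.078], [-12, 5, -7, 0.09, -0.001, -0.156], [-18, 8, -11, 0.135, -0.002, -0.234], [-24, 12, -14, 0.18, -0.003, -0.312], [-29, 16, -17, 0.225, -0.003, -0.39], [-34, 21, -20, 0.27, -0.004, -0.468], [-38, 27, -22, 0.315, -0.005, -0.546], [-42, 33, -25, 0.36, -0.005, -0.624], [-46, 39, -27, 0.405, -0.006, -0.701], [-49, 46, -28, 0.45, -0.007, -0.779], [-51, 53, -30, 0.495, -0.007, -0.857], [-53, 60, -31, 0.54, -0.008, -0.935]]

```text
clock: 11.7
eef_pos: [0.5408, 0.0374, 0.1977]
tool_rot: [-0.154, 0.756, -0.603, 0.201]
wrist_force: [-20.8, -3.8, 11.0]
grip_width: 0.021
```

```bash
python3 - <<'E'
from fit import *
s=cur()[2];print(theta(),s["wrist_force"],s["grip_width"],s["joint_pos"]);print(delta(cur()[0],tool(theta()[0]))); arc(0)
E
```

```text
(np.float64(2.8811816940039994), np.float64(0.08676339600549392), np.float64(0.04462259925468197)) [-20.81818911  -3.75417796  10.96691771] 0.02096949373523043 [-0.20613924 -0.26863833  2.15819222  0.13270909  0.7513862   1.06645317]
(array([0., 0., 0.]), array([-0.008, -0.011,  0.019]))
[-1, 8, -1, 0.045, -0.001, -0.078], [-2, 15, -1, 0.09, -0.001, -0.156], [-2, 23, -1, 0.135, -0.002, -0.234], [-2, 31, -1, 0.18, -0.003, -0.312], [-1, 39, -1, 0.225, -0.003, -0.39], [1, 46, 0, 0.27, -0.004, -0.468], [3, 54, 1, 0.315, -0.005, -0.546], [6, 61, 3, 0.36, -0.005, -0.624], [10, 68, 5, 0.405, -0.006, -0.701], [13, 74, 7, 0.45, -0.007, -0.779], [18, 80, 10, 0.495, -0.007, -0.857], [23, 85, 12, 0.54, -0.008, -0.935],
```

Call:
move_arm:
  targets:
    - [[-3, 8, 0, 0.045, -0.001, -0.078], [-6, 15, 0, 0.09, -0.001, -0.156], [-6, 23, 0, 0.135, -0.002, -0.234], [-6, 30, 0, 0.18, -0.003, -0.312], [-5, 38, 0, 0.225, -0.003, -0.39], [-3, 45, 1, 0.27, -0.004, -0.468], [-1, 52, 2, 0.315, -0.005, -0.546], [2, 59, 4, 0.36, -0.005, -0.624], [6, 66, 6, 0.405, -0.006, -0.701], [9, 72, 8, 0.45, -0.007, -0.779], [14, 77, 11, 0.495, -0.007, -0.857], [19, 82, 13, 0.54, -0.008, -0.935]]

```text
clock: 12.9
eef_pos: [0.5565, 0.122, 0.2081]
tool_rot: [0.236, -0.339, 0.907, -0.085]
wrist_force: [-17.5, 11.5, 7.8]
grip_width: 0.0214
```

```bash
python3 - <<'E'
from fit import *
s=cur()[2];print(theta(),s["wrist_force"],s["grip_width"],s["joint_pos"]);print(delta(cur()[0],tool(theta()[0])))
E
```

```text
(np.float64(-2.383875157603721), np.float64(0.09098307023275772), np.float64(0.046366566953770984)) [-17.47641216  11.49749898   7.78697026] 0.021389169462765943 [ 8.99694102e-04 -1.82722264e-01  2.06434505e+00  7.85296654e-03
  7.53194559e-01  2.42260216e+00]
(array([0., 0., 0.]), array([-0.054, -0.017,  0.068]))
```

Call:
move_arm:
  targets:
    - [[0, 0, 0, 0, 0, 0], [0, 0, 0, 0, 0, 0], [0, 0, 0, 0, 0, 0]]

```text
clock: 13.2
eef_pos: [0.5566, 0.1226, 0.2083]
tool_rot: [0.236, -0.339, 0.907, -0.085]
wrist_force: [2.3, 5.2, -1.4]
grip_width: 0.0209
```

```bash
python3 - <<'E'
from fit import *
print(theta(),cur()[2]["wrist_force"])
a=cams.snapshot("scene")[130:230,280:400];b=cams.snapshot("top")[130:230,230:350]
cv2.imwrite("pics/e1.png",cv2.resize(np.hstack([a,b]),None,fx=3.3,fy=3.3,interpolation=cv2.INTER_CUBIC))
p,r,_=cur();print((proj("scene",p)-[280,130])*3.3,(proj("scene",pt(P,theta()[0],.05))-[280,130])*3.3)
E
```

```text
(np.float64(-2.377641902762485), np.float64(0.09123191064302023), np.float64(0.04651406001523176)) [ 2.26018274  5.22365569 -1.42142367]
[220.97079753 137.91255504] [220.28254009 138.12894312]
```

View pics/e1.png

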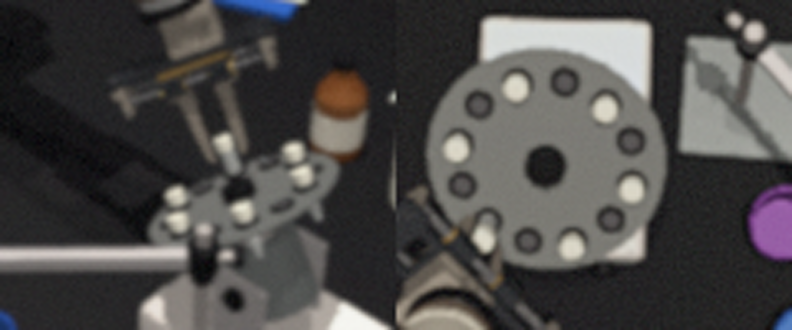

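The picture shows the tall tube turned to the lower left, its cap at top-crop (484,237), and the hand has crept radially outward on the cap. All six caps and the nut are now visible, so I'll refit the disc and re-grip centred.

```bash
python3 - <<'E'
from fit import *
T=lambda x,y:(230+(x-396)/3.3,130+y/3.3); S=lambda x,y:(280+x/3.3,130+y/3.3)
k=np.pi/3
def res(p):
    r=[]
    def add(n,Q,uv): r.extend(proj(n,Q)-np.array(uv)-(p[4:6] if n=="scene" else 0))
    add("top",pt(p,0,.021,0),T(545,164))
    add("top",pt(p,p[3],.05),T(484,236)); add("scene",pt(p,p[3],.046),S(223,143))
    for i,uv in [(1,T(456,148)),(2,T(516,87)),(3,T(605,109)),(4,T(632,188)),(5,T(572,245))]: add("top",pt(p,p[3]+i*k,.023),uv)
    for i,uv in [(2,S(292,152)),(3,S(302,174)),(4,S(243,210)),(5,S(177,221)),(1,S(240,190))][:4]: add("scene",pt(p,p[3]+i*k,.019),uv)
    return r
s=least_squares(res,[.63,.06,0,3.9,0,0]);print(s.x,np.round(s.fun,1),np.sqrt(np.mean(s.fun**2)))
t=s.x;print("hand",theta(t),"joint",cur()[2]["joint_pos"][5])
E
```

```text
[ 0.63637458  0.05935165  0.02884852  3.772099   -7.57157041  2.8711486 ] [ -0.1   0.7   2.5   3.    3.7  -2.2  -0.4   3.3  -3.7   1.   -3.   -3.
   0.5  -3.7   3.4  -1.2  10.7   2.5  -8.2   7.4 -11.2   1.2   5.   -8.8] 4.89596609149638
hand (np.float64(-2.3429651633343025), np.float64(0.09145079676819862), np.float64(0.04530823073167172)) joint 2.4213804356660558
```

```bash
python3 - <<'E'
from fit import *
T=lambda x,y:(230+(x-396)/3.3,130+y/3.3)
k=np.pi/3
obs=[(1,T(456,148)),(2,T(516,87)),(3,T(605,109)),(4,T(632,188)),(5,T(572,245))]
def res(p):
    r=[]
    def add(n,Q,uv): r.extend(proj(n,Q)-np.array(uv))
    add("top",pt(p,0,.021,0),T(545,164))
    for i,uv in obs: add("top",pt(p,p[3]+i*k,.023),uv)
    return r
s=least_squares(res,[.63,.06,0,3.9]);t=s.x;print(t,np.round(s.fun,1))
print("tall top pred",proj("top",pt(t,t[3],.05)),"seen",T(484,236))
for i in range(6): print(i,(proj("scene",pt(t,t[3]+i*k,.02 if i else .045))-[280,130])*3.3)
print("hand",theta(t),theta())
E
```

```text
[ 6.36056202e-01  5.88576773e-02 -7.78709522e-04  3.88635809e+00] [-0.1  0.9  0.1 -0.2 -0.  -0.2  0.1 -0.5 -0.1 -0.  -0.   0.1]
tall top pred [256.0920263  202.31427693] seen (256.6666666666667, 201.5151515151515)
0 [219.78826722 142.49816223]
1 [289.57069506 150.90978224]
2 [298.43344687 173.95855638]
3 [238.9451132  210.42284297]
4 [174.1087816  220.57538973]
5 [171.48968021 195.51091188]
hand (np.float64(-2.367891796487365), np.float64(0.09111893560679597), np.float64(0.04610251195943775)) (np.float64(-2.378062214302502), np.float64(0.09124568585463529), np.float64(0.04652731605651578))
```

The disc is now well fitted: hub (0.636, 0.059), yaw about 0, tall tube at 3.89 rad. I'll release, back off along the axis, and turn the hand back half a turn.

Call:
move_arm:
  targets:
    - [[0, 0, 0, 0, 0, 0], [0, 0, 0, 0, 0, 0], [0, 0, 0, 0, 0, 0], [0, 0, 0, 0, 0, 0], [-10, 0, 17, 0, 0, 0], [-20, 0, 35, 0, 0, 0], [-30, 0, 52, -0.07, 0, 0.121], [-30, -2, 52, -0.14, 0, 0.242], [-28, -4, 54, -0.21, 0, 0.364], [-28, -6, 54, -0.28, 0, 0.485], [-28, -8, 54, -0.35, 0, 0.606], [-28, -8, 54, -0.42, 0, 0.727]]
  hand: 0.6

```text
clock: 14.5
eef_pos: [0.5286, 0.1142, 0.2623]
tool_rot: [0.176, -0.68, 0.689, -0.179]
wrist_force: [0.4, -1.0, 0.3]
grip_width: 0.0549
```

Call:
move_arm:
  targets:
    - [[0, 0, 0, -0.07, 0, 0.121], [0, 0, 0, -0.14, 0, 0.242], [0, 0, 0, -0.21, 0, 0.364], [0, 0, 0, -0.28, 0, 0.485], [0, 0, 0, -0.35, 0, 0.606], [0, 0, 0, -0.42, 0, 0.727], [0, 0, 0, -0.49, 0, 0.849], [0, 0, 0, -0.56, 0, 0.97], [0, 0, 0, -0.63, 0, 1.091], [0, 0, 0, -0.7, 0, 1.212], [0, 0, 0, -0.77, 0, 1.334], [0, 0, 0, -0.84, 0, 1.455]]

```text
clock: 15.7
eef_pos: [0.5285, 0.114, 0.2623]
tool_rot: [0.021, 0.963, 0.048, 0.263]
wrist_force: [1.4, 1.0, 0.6]
grip_width: 0.0549
```

```bash
sed -i 's/^P=.*/P=np.array([.636,.0588,0,3.886])/' fit.py; cat >> fit.py <<'E'
def arc(n=12,st=.09,h=.044,r=.08,sg=-1):
    p,q,_=cur();t=theta()[0];a=frame(P[2])[2]
    for i in range(1,n+1):
        g=t+st*i;d=(pt(P,g,h,r)-p)*1e3;al=st*i;w=(tool(g,sg)*q.inv()).as_rotvec()
        print([*np.round(d).astype(int).tolist(),*np.round(w,2).tolist()],end=", ")
    print()
E
python3 - <<'E'
from fit import *
k=np.pi/3;T=lambda x,y:(225+x/4,120+y/4)
def res(q):
    r=[];p=[P[0],P[1],0,q[0]]
    for i,uv in [(-1,T(169,145)),(-2,T(95,215)),(-3,T(127,312))]: r.extend(proj("top",pt(p,q[0]+i*k,.023))-uv)
    r.extend(proj("top",pt(p,q[0],.05))-T(275,186)); return r
s=least_squares(res,[.74]);print("theta0",s.x,np.round(s.fun,1))
print(theta(),cur()[2]["joint_pos"][5])
for h in (.11,.042): print(delta(pt(P,P[3],h),tool(P[3])),delta(pt(P,P[3],h),tool(P[3],1)))
E
```

```text
theta0 [0.77899877] [-0.  -0.3 -0.2  0.1 -0.1 -0.1 -0.2  0. ]
(np.float64(-2.417353634283756), np.float64(0.08334288001423654), np.float64(0.10680539161534354)) -0.09487271533845254
(array([ 1.5, -1. ,  4.6]), array([ 1.225, -0.014, -2.085])) (array([ 1.5, -1. ,  4.6]), array([-0.352,  0.015,  0.632]))
(array([ 35.5,  -1. , -54.3]), array([ 1.225, -0.014, -2.085])) (array([ 35.5,  -1. , -54.3]), array([-0.352,  0.015,  0.632]))
```

Call:
move_arm:
  targets:
    - [[1, -1, 2, -0.07, 0.003, 0.126], [1, -1, 4, -0.141, 0.006, 0.253], [1, -1, 4, -0.211, 0.009, 0.379], [1, -1, 4, -0.282, 0.012, 0.506], [1, -1, 4, -0.352, 0.015, 0.632], [12, -1, -15, -0.352, 0.015, 0.632], [24, -1, -35, -0.352, 0.015, 0.632], [37, -1, -57, -0.352, 0.015, 0.632], [37, -1, -57, -0.352, 0.015, 0.632]]

```text
clock: 16.6
eef_pos: [0.5641, 0.1127, 0.2013]
tool_rot: [0.103, 0.885, 0.388, 0.234]
wrist_force: [-0.4, 0.2, -0.7]
grip_width: 0.0553
```

```bash
python3 - <<'E'
from fit import *
print(theta(),cur()[2]["wrist_force"]);print(delta(pt(P,P[3],.042),tool(P[3],1)))
E
```

```text
(np.float64(-2.4269948571221867), np.float64(0.08221252169353241), np.float64(0.036227201288118314)) [-0.35387272  0.21819491 -0.69388374]
(array([-0.1,  0.3,  6.6]), array([ 0.   , -0.007,  0.   ]))
```

Call:
move_arm:
  targets:
    - [[0, 0, 5, 0, 0, 0], [0, 0, 5, 0, 0, 0]]

```text
clock: 16.8
eef_pos: [0.5646, 0.1127, 0.2082]
tool_rot: [0.103, 0.885, 0.388, 0.235]
wrist_force: [-0.0, 0.2, 0.0]
grip_width: 0.0553
```

Call:
move_arm:
  targets:
    - [[0, 0, 0, 0, 0, 0], [0, 0, 0, 0, 0, 0], [0, 0, 0, 0, 0, 0], [0, 0, 0, 0, 0, 0], [0, 0, 0, 0, 0, 0]]
  hand: 0

```text
clock: 17.3
eef_pos: [0.5647, 0.1128, 0.2085]
tool_rot: [0.103, 0.885, 0.388, 0.235]
wrist_force: [-1.3, 1.0, 2.4]
grip_width: 0.0212
```

```bash
python3 - <<'E'
from fit import *
print(theta(),cur()[2]["wrist_force"]);arc(h=theta()[2],sg=1)
E
```

```text
(np.float64(-2.3917058635774686), np.float64(0.07928691085259025), np.float64(0.04213887217277351)) [-1.26944627  0.97457418  2.40331164]
[4, 6, 2, 0.05, -0.0, -0.08], [9, 10, 5, 0.09, -0.0, -0.16], [14, 14, 8, 0.14, -0.0, -0.24], [19, 18, 11, 0.18, -0.0, -0.32], [25, 21, 15, 0.23, -0.0, -0.39], [31, 23, 18, 0.27, -0.0, -0.47], [37, 25, 21, 0.32, -0.0, -0.55], [43, 26, 25, 0.36, -0.0, -0.63], [49, 26, 29, 0.41, -0.0, -0.71], [56, 26, 32, 0.45, -0.0, -0.79], [62, 25, 36, 0.5, -0.0, -0.86], [68, 23, 39, 0.54, -0.0, -0.94],
```

Call:
move_arm:
  targets:
    - [[4, 6, 2, 0.045, 0, -0.078], [9, 10, 5, 0.09, 0, -0.156], [14, 14, 8, 0.135, 0, -0.234], [19, 18, 11, 0.18, 0, -0.312], [25, 21, 15, 0.225, 0, -0.39], [31, 23, 18, 0.27, 0, -0.468], [37, 25, 21, 0.315, 0, -0.546], [43, 26, 25, 0.36, 0, -0.624], [49, 26, 29, 0.405, 0, -0.701], [56, 26, 32, 0.45, 0, -0.779], [62, 25, 36, 0.495, 0, -0.857], [68, 23, 39, 0.54, 0, -0.935]]

```text
clock: 18.5
eef_pos: [0.6315, 0.1354, 0.2469]
tool_rot: [-0.034, 0.959, -0.124, 0.254]
wrist_force: [-11.6, -2.0, 7.6]
grip_width: 0.021
```

```bash
python3 - <<'E'
from fit import *
print(theta(),cur()[2]["wrist_force"],cur()[2]["joint_pos"][5]);arc(h=theta()[2],sg=1)
E
```

```text
(np.float64(-1.3261707343702922), np.float64(0.07893436365399749), np.float64(0.04201861422145219)) [-11.58504427  -2.03156859   7.62367179] 0.2946573523702426
[6, -1, 4, 0.04, -0.01, -0.07], [12, -4, 7, 0.08, -0.01, -0.15], [18, -7, 10, 0.13, -0.01, -0.22], [23, -11, 13, 0.17, -0.01, -0.3], [28, -15, 16, 0.21, -0.01, -0.38], [32, -20, 19, 0.26, -0.01, -0.46], [37, -25, 21, 0.3, -0.01, -0.54], [40, -31, 23, 0.35, -0.0, -0.62], [44, -37, 25, 0.39, -0.0, -0.69], [47, -44, 27, 0.44, -0.0, -0.77], [49, -50, 28, 0.48, -0.0, -0.85], [51, -57, 29, 0.53, -0.0, -0.93],
```

Call:
move_arm:
  targets:
    - [[6, -1, 4, 0.042, -0.005, -0.07], [12, -4, 7, 0.085, -0.005, -0.15], [18, -7, 10, 0.13, -0.005, -0.22], [23, -11, 13, 0.17, -0.005, -0.3], [28, -15, 16, 0.215, -0.005, -0.38], [32, -20, 19, 0.26, -0.005, -0.46], [37, -25, 21, 0.305, -0.005, -0.54], [40, -31, 23, 0.35, 0, -0.62], [44, -37, 25, 0.395, 0, -0.69], [47, -44, 27, 0.44, 0, -0.77], [49, -50, 28, 0.485, 0, -0.85], [51, -57, 29, 0.53, 0, -0.93]]

```text
clock: 19.7
eef_pos: [0.6784, 0.0784, 0.2739]
tool_rot: [-0.156, 0.762, -0.597, 0.197]
wrist_force: [-30.2, -1.7, 12.2]
grip_width: 0.0212
```

```bash
python3 - <<'E'
from fit import *
t=theta();print(t,cur()[2]["wrist_force"],cur()[2]["joint_pos"][5]);print("left",.779-t[0]);arc(h=t[2],sg=1,st=(.779-t[0])/11,n=11)
E
```

```text
(np.float64(-0.2613486788311102), np.float64(0.07573350848299464), np.float64(0.041918490879400264)) [-30.18623129  -1.7233569   12.21930391] 1.2260094154380357
left 1.0403486788311103
[5, -6, 3, 0.03, -0.02, -0.07], [6, -14, 3, 0.08, -0.02, -0.15], [6, -21, 3, 0.13, -0.01, -0.23], [5, -29, 3, 0.17, -0.01, -0.31], [4, -36, 3, 0.22, -0.01, -0.39], [3, -44, 2, 0.27, -0.01, -0.48], [0, -51, 0, 0.31, -0.01, -0.56], [-2, -58, -1, 0.36, -0.01, -0.64], [-6, -64, -3, 0.41, -0.01, -0.72], [-10, -70, -6, 0.45, -0.01, -0.81], [-14, -76, -8, 0.5, -0.01, -0.89],
```

The wrist force keeps pointing -x, so the true hub lies a few mm nearer the robot than my fit. I'll ease the grip with a hold and shift the circle.

Call:
move_arm:
  targets:
    - [[-1, 0, 1, 0, 0, 0], [-1, 0, 1, 0, 0, 0]]

```text
clock: 19.9
eef_pos: [0.6779, 0.078, 0.274]
tool_rot: [-0.156, 0.761, -0.597, 0.198]
wrist_force: [7.7, -0.6, -5.3]
grip_width: 0.0209
```

```bash
python3 - <<'E'
import fit
from fit import *
print(theta());P[0]=.6325
t=theta();print(t,cur()[2]["wrist_force"]);arc(h=t[2]+.001,r=.079,sg=1,st=(.779-t[0])/12,n=12)
E
```

```text
(np.float64(-0.2582935770424585), np.float64(0.07531081186422114), np.float64(0.04225884875228355))
(np.float64(-0.24839871632950863), np.float64(0.07824509567613576), np.float64(0.04050884875228352)) [ 7.69371791 -0.58843229 -5.29288336]
[1, -6, 2, 0.04, -0.01, -0.07], [2, -13, 2, 0.08, -0.01, -0.14], [2, -20, 2, 0.12, -0.01, -0.22], [2, -27, 2, 0.16, -0.01, -0.29], [1, -33, 2, 0.21, -0.01, -0.37], [0, -40, 1, 0.25, -0.01, -0.44], [-2, -46, 0, 0.29, -0.01, -0.51], [-4, -53, -1, 0.33, -0.01, -0.59], [-7, -59, -3, 0.37, -0.01, -0.66], [-10, -64, -5, 0.42, -0.01, -0.74], [-14, -70, -7, 0.46, -0.01, -0.81], [-17, -75, -9, 0.5, -0.01, -0.89],
```

Call:
move_arm:
  targets:
    - [[1, -6, 1, 0.04, -0.005, -0.07], [2, -13, 2, 0.08, -0.005, -0.145], [2, -20, 2, 0.125, -0.005, -0.22], [2, -27, 2, 0.165, -0.005, -0.29], [1, -33, 2, 0.21, -0.005, -0.365], [0, -40, 1, 0.25, -0.005, -0.44], [-2, -46, 0, 0.29, -0.005, -0.515], [-4, -53, -1, 0.335, -0.005, -0.59], [-7, -59, -3, 0.375, -0.005, -0.66], [-10, -64, -5, 0.42, -0.005, -0.74], [-14, -70, -7, 0.46, -0.005, -0.81], [-17, -75, -9, 0.5, -0.005, -0.885]]

```text
clock: 21.1
eef_pos: [0.6585, 0.0066, 0.2627]
tool_rot: [0.235, -0.373, 0.893, -0.093]
wrist_force: [-11.6, 13.3, 3.2]
grip_width: 0.0209
```

Call:
move_arm:
  targets:
    - [[0, 0, 0, 0, 0, 0], [0, 0, 0, 0, 0, 0]]

```text
clock: 21.3
eef_pos: [0.6585, 0.0069, 0.2628]
tool_rot: [0.235, -0.374, 0.893, -0.093]
wrist_force: [-1.9, 2.0, 1.0]
grip_width: 0.0209
```

```bash
python3 - <<'E'
from fit import *
print(theta(),cur()[2]["wrist_force"],cur()[2]["joint_pos"])
a=cams.snapshot("scene")[130:230,280:400];b=cams.snapshot("top")[130:230,230:350]
cv2.imwrite("pics/f1.png",cv2.resize(np.hstack([a,b]),None,fx=3.3,fy=3.3,interpolation=cv2.INTER_CUBIC))
E
```

```text
(np.float64(0.8009360102289574), np.float64(0.07234381882694725), np.float64(0.04228966297846162)) [-1.89384872  1.98646144  1.0137085 ] [-0.23000467 -0.00307011  1.78714739  0.16040161  0.86658272  2.04535049]
```

View pics/f1.png

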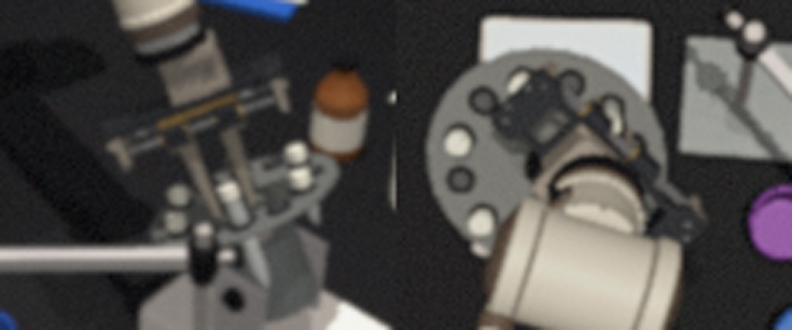

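The tall tube is back at the upper right, and the caps on the left sit within about 1 px of their start places. I'll compare them numerically with the first picture.

```bash
cat > cmpr.py <<'E'
from fit import *
def run(P=P):
    a=cv2.imread("pics/top0.png",0).astype(np.float32);b=np.mean([cv2.cvtColor(cams.snapshot("top"),6) for _ in range(3)],0).astype(np.float32)
    th=.779;k=np.pi/3
    for i in range(6):
        h=.023 if i else .05
        u=proj("top",pt(P,th+i*k,h));du=(proj("top",pt(P,th+i*k+.1,h))-u)/.1
        c=[]
        for im in (a,b):
            q=u.copy()
            for _ in range(6):
                w=cv2.getRectSubPix(im,(11,11),tuple(map(float,q)));m=np.clip(w-140,0,None);ys,xs=np.mgrid[-5:6,-5:6]
                if m.sum()<50: break
                q=q+[(m*xs).sum()/m.sum(),(m*ys).sum()/m.sum()]
            c.append(q)
        d=c[1]-c[0];print(i,np.round(u,1),"shift",np.round(d,2),"dtheta",round(float(d@du/(du@du)),4),"perp",round(float(np.cross(d,du)/np.linalg.norm(du)),2))
E
python3 -W ignore -c "
import cmpr;cmpr.run()"
```

```text
0 [293.6 166.5] shift [3.21 0.02] dtheta 0.0816 perp 2.3
1 [301.3 187.8] shift [-5.79 -0.57] dtheta 0.0563 perp -5.64
2 [282.5 204.6] shift [-4.37  6.03] dtheta 0.2041 perp 5.18
3 [256.6 197.9] shift [-0.78 -0.7 ] dtheta 0.0402 perp 0.04
4 [248.5 173.8] shift [ 0.22 -0.89] dtheta 0.0364 perp 0.05
5 [267.2 155.9] shift [-0.56 -1.57] dtheta -0.0096 perp 1.64
```

Call:
move_arm:
  targets:
    - [[1, 1, 0.5, -0.01, 0, 0.017], [2, 2.2, 1.1, -0.019, 0, 0.033], [2, 2.2, 1.1, -0.019, 0, 0.033]]

```text
clock: 21.85
eef_pos: [0.6606, 0.0092, 0.264]
tool_rot: [0.233, -0.391, 0.885, -0.097]
wrist_force: [-3.7, 2.0, 2.5]
grip_width: 0.021
```

```bash
python3 -W ignore -c "
import cmpr;cmpr.run();print(cmpr.theta(),cmpr.cur()[2]['wrist_force'])"
```

```text
0 [293.6 166.5] shift [ 1.93 -0.87] dtheta 0.0258 perp 1.99
1 [301.3 187.8] shift [-7.71 -0.6 ] dtheta 0.0812 perp -7.47
2 [282.5 204.6] shift [-4.29  5.85] dtheta 0.2 perp 5.02
3 [256.6 197.9] shift [-0.07  0.03] dtheta 0.0011 perp 0.07
4 [248.5 173.8] shift [-0.01  0.16] dtheta -0.0063 perp -0.04
5 [267.2 155.9] shift [-1.86 -1.75] dtheta -0.0548 perp 2.06
(np.float64(0.7537926054327028), np.float64(0.07238909592928794), np.float64(0.04226531082552179)) [-2.55694547  2.79146208  2.3960516 ]
```

Caps 3 and 4 now match the start picture within 0.006 rad. I'll release and back off along the axis.

Call:
move_arm:
  targets:
    - [[0, 0, 0, 0, 0, 0], [0, 0, 0, 0, 0, 0], [0, 0, 0, 0, 0, 0], [0, 0, 0, 0, 0, 0], [-10, 0, 17, 0, 0, 0], [-22, 0, 38, 0, 0, 0], [-36, 0, 62, 0, 0, 0], [-60, 0, 95, 0, 0, 0], [-90, 0, 120, 0, 0, 0], [-125, 0, 140, 0, 0, 0], [-165, 0, 150, 0, 0, 0], [-200, 0, 150, 0, 0, 0]]
  hand: 0.6

```text
clock: 23.2
eef_pos: [0.4596, 0.0093, 0.4164]
tool_rot: [0.234, -0.391, 0.885, -0.098]
wrist_force: [0.5, -0.9, 0.7]
grip_width: 0.0552
```

```bash
python3 -W ignore -c "
import cmpr;cmpr.run()
from fit import *
print(cur()[2]['eef_pos'],cur()[2]['wrist_force'])
a=cams.snapshot('scene')[130:290,210:410];b=cams.snapshot('top')[120:280,225:425]
cv2.imwrite('pics/z1.png',cv2.resize(np.hstack([a,b]),None,fx=2,fy=2,interpolation=cv2.INTER_CUBIC))"
```

```text
0 [293.6 166.5] shift [-0.31 -0.19] dtheta -0.013 perp -0.09
1 [301.3 187.8] shift [1.56 0.79] dtheta 0.009 perp 1.73
2 [282.5 204.6] shift [-3.91  3.75] dtheta 0.1715 perp 3.02
3 [256.6 197.9] shift [0.12 0.13] dtheta -0.0066 perp 0.01
4 [248.5 173.8] shift [-0.01  0.17] dtheta -0.0064 perp -0.04
5 [267.2 155.9] shift [-0.09  0.06] dtheta -0.0035 perp -0.04
[0.45991859 0.00896356 0.41538439] [ 0.68800092 -0.27238123 -0.15353392]
```

View pics/z1.png

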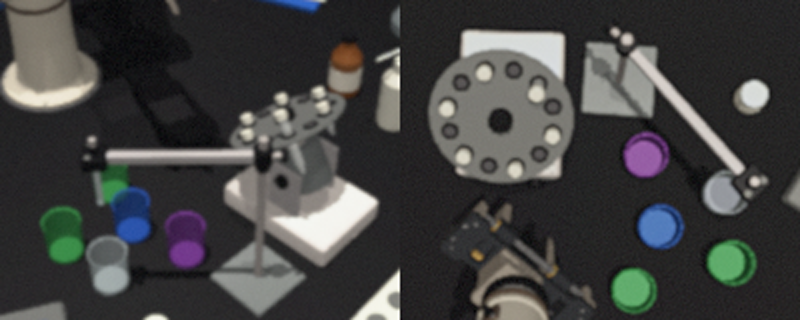

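The final picture shows the tall cap at its start place and the electrode tip at scene (260.5,231.5), over the clear beaker's mouth. The jar, bottles and beakers are unmoved and the hand is clear, so I'll hand in.

```bash
python3 -c "
from plant import hand_in;print(hand_in())"
```

```text
the job is handed in; nothing more can be done
None
```

The job is done and handed in at about 23.6 s on the robot clock, well under the 72 s limit.

**Boom:** I gripped the bar, not the electrode, and swung the arm about 1.41 rad. The electrode now hangs over the clear beaker's mouth, within about 5 mm of its centre. I let go before touching the disc.

**Disc:** I turned it clockwise by the tall tube in two held strokes of about half a turn, re-gripping once in between. The second stroke ended about 0.04 rad past the start, so I turned it back by that much while still holding the tube.

**Last checks:**
- **Disc angle:** compared with the first picture, three short caps sit within 0.007 rad of their start places, and the tall cap reads 0.013 rad short. The two caps hidden by the boom at the start could not be compared.
- **Surroundings:** in the last picture the beakers and the jar stand where they were. The amber and wash bottles are only partly in view, and what shows looks unmoved. The gripper is open and clear of everything.

**What disagreed:**
- **Slip on the first stroke:** the hand crept about 11 mm outward on the cap without losing it; the re-grip fixed that.
- **Wrist force:** it reached about 33 N (limit 120 N) where my hub estimate was a few mm off.
- **Electrode position:** the top view puts the electrode head about 5 mm from where the arm's pose predicted, while the scene view agreed. Either way it is well inside the mouth.

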